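# Set the forming pin and hold the lash fixture's jaw open at the mark

## Task

Take the tall forming pin from the wooden rack and stand it fully home in the bore of the aluminium lash fixture, then let go of it. Then pull the fixture's spring-return jaw out by its black handle until the pointer stands against the marker clip (in line with the clip, not past it), and finish while still holding it there, so that a colleague can lay in the strip; the spring shuts the jaw if you let go. Leave the short pin, the two round cases and the tweezers where they are.

Things in the scene. Friction and masses are not known exactly. Their poses are not given: they have to be found in the camera images.
- tall_pin: The taller of two turned steel pins standing in the rack, about 130 g. From the foot up: a spigot 14 mm in diameter and 20 mm long, a collar 26 mm in diameter and 4 mm thick, a plain round body 18 mm in diameter and 62 mm long; 86 mm in all. Origin: centre of the foot; z points up along the pin. Standing in the rack or the bore it rests on its collar.
- short_pin: The shorter pin, to be left in the rack: same spigot and collar, but a body only 30 mm long (54 mm in all). Origin: centre of the foot; z up the pin. Which of the rack's two holes each pin stands in varies.
- rack: Fixed wooden block 50 mm (x) by 120 mm (y) by 24 mm high, with two holes 16 mm in diameter, 22 mm deep, on its y axis, 30 mm either side of the middle. Origin: centre of the underside.
- fixture: Fixed aluminium plate 200 mm (x) by 90 mm (y) by 28 mm high. The bore is at x = +60 mm; the jaw slide runs along its x axis, and opens towards its -x. Low guide strips reach 8 mm above the plate, and a spring rod with two end brackets runs along the +y edge, 16 mm above the plate at most. Origin: centre of the underside; z up.
- bore (a point): Centre of the bore's mouth in the fixture's top face, 28 mm above the bench. The bore is 16 mm in diameter, 22 mm deep, with a 2 mm chamfer; axes as the fixture's. A pin fully home has its foot 20 mm below this point, its collar resting on the plate.
- slide: Spring-return jaw slide on the fixture: flat carriage with a jaw block (top 51 mm above the bench, face 21 mm from the bore's centre when shut) at the inner end, the handle at the outer. Runs straight to the fixture's -x, from shut (at the start) to a stop at 75 mm; the spring pulls it shut with 3.6 N plus 1.2 N per 10 mm. Axes and, when shut, origin as the fixture's.
- handle (a point): Centre of the top of the handle, 94 mm above the bench: an upright black block, 14 mm thick along the slide's x, 36 mm wide along its y, 56 mm tall (carriage below it at 38 mm), free on all four sides, moving with the slide. Pinch it from above. Axes as the fixture's.
- pointer (a point): Outer end of the pointer, a dark steel bar 4 mm wide that sticks out of the slide towards the fixture's -y edge, 42 mm above the bench; on the bar's middle line. Moves with the slide; axes as the fixture's.
- mark (a point): Centre of the top of the marker clip, a small fixed dark steel block on the fixture's -y edge, 10 mm wide along the travel, 12 mm deep, top 40 mm above the bench. It sits 28 to 52 mm outward (fixture's -x) of the shut pointer. The pointer is at the mark when it lies within the clip's 10 mm width, best at its middle. Axes as the fixture's.
- case_a: Round lilac lash case with a black rim, 64 mm in diameter, 22 mm high, loose; leave alone. Origin: centre of the underside.
- case_b: Second such case, same size; leave alone. Origin: centre of the underside.
- tweezers: Steel tweezers 130 mm long and 8 mm high, lying loose along their x axis; leave alone. Origin: about the middle, at the bench.

How it is judged:
On the way, in this order (a step that is already met when the one before it is completed fails the run):
1. the tall pin stands fully home and upright in the fixture's bore, let go (horizontal distance between tall_pin and bore below 0.004 m and z of tall_pin in the frame of bore below -0.017 m and angle between tall_pin's own z axis and vertical below 0.06 rad and linear speed of tall_pin below 0.02 m/s and contact force between the fingers and tall_pin below 0.1 N), for 0.2 s.
2. the fingers hold the slide with its pointer at the marker clip (x of pointer in the frame of mark between -0.005 and 0.005 m and linear speed of slide below 0.01 m/s and contact force between the fingers and slide above 3 N), for 0.3 s.
At the end, for the whole second after the job is handed in: Tall pin in the bore: within 4 mm of centre, foot over 17 mm deep, tilt under 0.06 rad. Fingers hold the slide still (over 3 N between them), pointer within 5 mm of the clip's middle along the travel. Short pin, cases and tweezers within 30 mm of their starts (all of step 2 and horizontal distance between tall_pin and bore below 0.004 m and z of tall_pin in the frame of bore below -0.017 m and angle between tall_pin's own z axis and vertical below 0.06 rad and distance of each of short_pin, case_a, case_b, tweezers from where it was at the start of the episode below 0.03 m); the arm keeps its last pose, push and grip.
It fails at once if a bystander (short pin, case or tweezers) is moved more than 30 mm (distance of any of short_pin, case_a, case_b, tweezers from where it was at the start of the episode above 0.03 m).
It also fails if it takes over 54 s, if anything falls off the work surface, if the arm or the gripper's body presses on something with over 40 N, if the wrist force passes 120 N, or if a joint passes its speed limit or range.

## Robot

A 6-joint arm with a two-finger parallel gripper is mounted at the origin on the work surface. World frame = base frame: x ahead of the robot, y to its left, z up, the work surface at z = 0. Lengths are in m, angles in rad, forces in N, time in s.
With the tool pointing down it reaches from about 0.325 to 0.775 m from the base axis. Payload 5.5 kg.
Tool frame: the origin (TCP) lies midway between the tips of the shut fingers; the grasp point (between the pads) lies 19 mm behind it; z points along the fingers, y is the line along which they close (so a half turn about z gives the same grasp; the last joint's range is limited). The gripper opens to 85 mm and grips with 20 to 120 N. Pads are 22 mm wide; open, the fingers measure 114 mm over their backs; the gripper's body (76 mm by 85 mm) begins 54 mm behind the grasp point. The pads swing forward as they close: fully open they stand 13 mm farther back than shut.
Start: joints at [1.15, 0.091, 1.231, -0, 1.82, -0.057], TCP at [0.214, 0.561, 0.231] pointing down, gripper open.
Joint ranges: [-2.87, 2.87], [-0.86, 2.18], [0.17, 2.46], [-1.51, 4.65], [0.06, 2.69], [-2.65, 2.65]. Speed limits (rad/s): [2.57, 2.57, 3.01, 3.14, 3.14, 3.14].

## Interface

Orientations are given as a unit quaternion [x, y, z, w].
In Python, from station import r gives the robot as it stands.
- The arm moves only by the tool jog_arm, never from a script. Its argument "targets" is a list of rows, each a list of 7 numbers: the turn, a rotation vector about the tool's x, y, z in rad, then the shift along the tool's x, y, z in mm, then the opening, from 0 (shut) to 1 (fully open). A call has 1 to 8 rows; each row is the pose to reach, as a shift and turn from the pose commanded when the call began, along the tool's axes at that moment; what a row does not reach only later rows make up. A row lasts 1/8 s, in which the tool goes at most 62.5 mm and 10.7 degrees, less where a joint would pass 70% of its speed; a pose out of reach is approached as far as the arm can. A call with a gripper value outside its range is refused whole. The fingers move at their own pace and stop on an object; the grip force is fixed at half the most. Time passes only in rows, so rows that repeat a pose let the fingers close. It gives the time, the measured TCP pose, the force, the opening and the grip force at its end, in the units of the state.
- r.read_state(): the state, without advancing time (a new reading comes with each control period).
- r.snapshot(name): name is "scene" or "side" or "wrist"; returns the picture (480x640x3 uint8, blue, green, red); there is no depth.
- r.get_calibration(name): a dict with "camera_matrix" (3x3 intrinsics, pixels), "R" (3x3) and "t" (3): a world point X has camera coordinates R X + t; the wrist camera has in their place "mount" (4x4, takes a point from camera to tool coordinates, whose origin is the TCP and whose axes are the flange's). Camera axes: x right, y down, z forward; pixel columns grow to the right and rows downward; lengths in m; the calibration is good to about 2 mm. A picture is of the moment at which its call begins: read the wrist's pose just before it. get_calibration takes no time and is no camera call.
- r.job_done(): hands the job in; it is judged then, once.
Trained networks look in the newest picture that a camera, given by its name, has taken for a name from the list of things; names that differ only in an ending like _2 or _b are one class to them, and where a whole thing is asked for, a point or a joint stands for the part that bears it (a point fixed in the world has none). Each returns a list of dicts, best first, with "score" (0 to 1); they miss things now and then, are a little off and sometimes report something else, mostly with a low value. They report only what shows in the picture. A call takes as long as a camera call.
- r.find_in(camera, query): "centre" ([x, y, z] in m, in world coordinates, good to about 4 mm: the middle of the surface that is visible of it).
The state is a dict: "time_s": time; "joint_positions": joint angles; "joint_velocities": joint speeds; "joint_efforts": joint torques, N m; "eef_pos": TCP position; "ee_rot": TCP orientation; "ft_force": force on the tool from outside, world axes, zero at the start; "wrist_torque": the same for the moment, N m; "opening": finger opening in m; "grasp_force": force on a finger pad.
Only numpy, scipy, OpenCV 4.12 (cv2) and the standard library are available. Lean on these libraries where they do the work, as an engineer would, in place of code of your own. Each camera call takes 0.05 s, during which the arm holds its last target. There are 200 camera calls.

## Working session

There is one attempt and no reset: what is moved stays moved. The work goes in short steps, Python scripts to look and compute and a tool call to move; the robot and the scene stay as the last step left them, time stands still between calls to the robot, and variables do not carry over. Pictures are saved under pics/ and viewed, at most 11 in all, crops included, and the job is handed in when it is done.

Besides the shell and the picture viewer there is one more tool, called after "Call:" as name(argument=value, ...), one argument or row to a line, values as JSON. jog_arm: Moves the arm, as the interface text tells. Its arguments: {"type":"object","properties":{"targets":{"type":"array","items":{"type":"array","items":{"type":"number"}}}},"required":["targets"]}

```bash
mkdir -p pics; python3 - <<'E'
from station import r
import cv2,numpy as np
s=r.read_state();print(s['time_s'],s['eef_pos'],s['ee_rot'],s['opening'])
for c in ['scene','side']:
    cv2.imwrite(f'pics/{c}0.png',r.snapshot(c))
    for q in ['tall_pin','short_pin','rack','fixture','handle','slide','mark','pointer','bore','case_a','tweezers']:
        try: print(c,q,[(np.round(d['centre'],3).tolist(),round(d['score'],2)) for d in r.find_in(c,q)[:2]])
        except Exception as e: print(c,q,e)
print(r.get_calibration('wrist'), r.read_state()['time_s'])
E
```

```text
0.0 [0.21337946 0.56045329 0.23013089] [ 1.80893783e-01  9.83502131e-01 -9.67202600e-04 -2.50177829e-04] 0.08541620633169955
scene tall_pin [([0.507, 0.265, 0.057], 0.52)]
scene short_pin [([0.495, 0.32, 0.035], 0.53)]
scene rack [([0.517, 0.283, 0.02], 0.65)]
scene fixture [([0.612, -0.07, 0.029], 0.69)]
scene handle [([0.593, -0.11, 0.038], 0.92), ([0.794, -0.067, 0.024], 0.58)]
scene slide [([0.589, -0.11, 0.034], 0.65)]
scene mark [([0.627, -0.14, 0.031], 0.61)]
scene pointer [([0.587, -0.113, 0.041], 0.59)]
scene bore [([0.611, -0.074, 0.028], 0.97)]
scene case_a [([0.785, 0.157, 0.023], 0.66), ([0.588, -0.111, 0.039], 0.64)]
scene tweezers [([0.664, 0.326, 0.008], 0.86)]
side tall_pin [([0.5, 0.268, 0.059], 0.77)]
side short_pin [([0.494, 0.329, 0.042], 0.95), ([0.662, 0.33, 0.009], 0.69)]
side rack [([0.492, 0.31, 0.024], 0.81)]
side fixture [([0.585, -0.041, 0.028], 0.75)]
side handle [([0.585, -0.115, 0.04], 0.7)]
side slide [([0.582, -0.117, 0.039], 0.97)]
side mark []
side pointer [([0.586, -0.118, 0.036], 0.59), ([0.491, 0.312, 0.025], 0.47)]
side bore [([0.581, -0.048, 0.024], 0.56)]
side case_a [([0.765, 0.167, 0.022], 0.95), ([0.778, -0.056, 0.018], 0.8)]
side tweezers [([0.658, 0.328, 0.006], 0.78)]
{'camera_matrix': array([[426.09211885,   0.        , 316.00464927],
       [  0.        , 426.09211885, 239.39922835],
       [  0.        ,   0.        ,   1.        ]]), 'mount': array([[ 5.13038442e-04, -9.49094501e-01, -3.14991056e-01,
         8.02880969e-02],
       [ 9.99999850e-01,  4.27134024e-04,  3.41748789e-04,
         1.53077989e-04],
       [-1.89808499e-04, -3.14991184e-01,  9.49094578e-01,
        -1.42094862e-01],
       [ 0.00000000e+00,  0.00000000e+00,  0.00000000e+00,
         1.00000000e+00]])} 1.2
```

View pics/scene0.png

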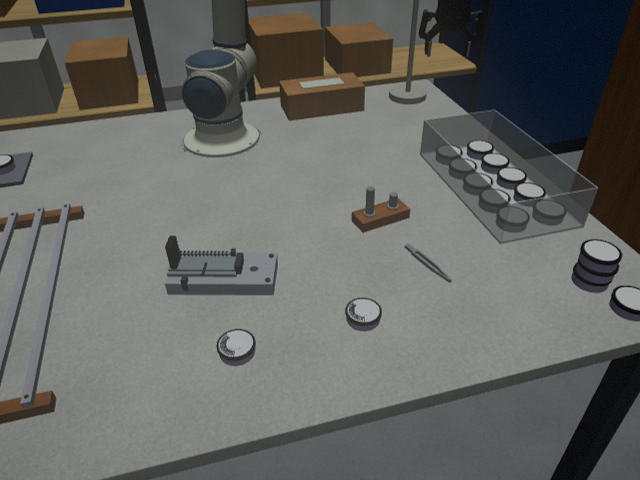

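View pics/side0.png

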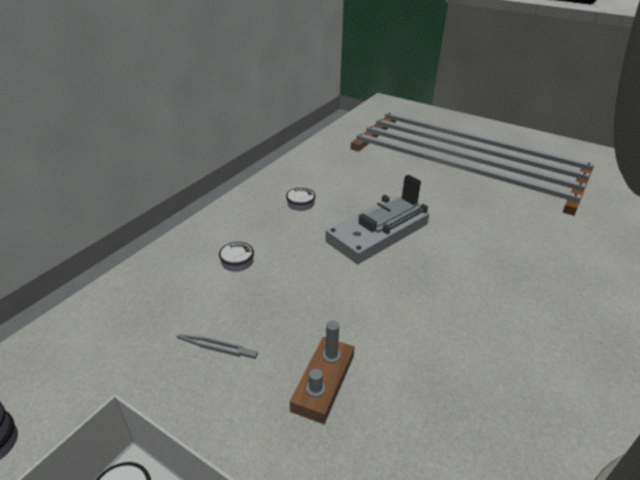

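The scene view shows the tall pin at (370,200), the short pin at (393,200), the bore at (254,268), the handle at (172,250) and the clip at (184,283). The side view shows the same layout. Next I triangulate.

```bash
cat > h.py <<'E'
from station import r
import cv2,numpy as np
from scipy.spatial.transform import Rotation as Ro
def ray(c,uv,st=None):
    k=r.get_calibration(c);d=np.linalg.inv(k['camera_matrix'])@[uv[0],uv[1],1]
    if c=='wrist':
        s=st or r.read_state();R=Ro.from_quat(s['ee_rot']).as_matrix();M=k['mount']
        return R@M[:3,3]+s['eef_pos'],R@M[:3,:3]@d
    return -k['R'].T@k['t'],k['R'].T@d
def onz(c,uv,z,st=None):
    o,d=ray(c,uv,st);return o+d*(z-o[2])/d[2]
def tri(*rs):
    A=0;b=0
    for o,d in rs:
        d=d/np.linalg.norm(d);P=np.eye(3)-np.outer(d,d);A=A+P;b=b+P@o
    return np.linalg.solve(A,b)
def tool(vec):  # world vec (m) -> tool axes mm
    return Ro.from_quat(r.read_state()['ee_rot']).inv().apply(vec)*1000
E
python3 - <<'E'
from h import *
np.set_printoptions(precision=4,suppress=True)
for n,a,b,z in [('pintop',(370,188),(333,323),.09),('short',(393,194),(316,372),.058),('handle',(172,238),(412,179),.094),('bore',(254,268),(357,233),.028)]:
    print(n,tri(ray('scene',a),ray('side',b)),onz('scene',a,z),onz('side',b,z))
s=r.read_state();print(s['eef_pos'],Ro.from_quat(s['ee_rot']).as_matrix())
E
```

```text
pintop [0.5024 0.2635 0.0916] [0.502  0.2654 0.09  ] [0.5024 0.2602 0.09  ]
short [0.4914 0.322  0.0588] [0.4921 0.3237 0.058 ] [0.4909 0.3197 0.058 ]
handle [ 0.5673 -0.1448  0.0957] [ 0.5645 -0.1452  0.094 ] [ 0.5683 -0.1471  0.094 ]
bore [ 0.612  -0.0079  0.0279] [ 0.6144 -0.0066  0.028 ] [ 0.6116 -0.0105  0.028 ]
[0.2135 0.5607 0.2313] [[-0.9346  0.3558 -0.    ]
 [ 0.3558  0.9346 -0.    ]
 [ 0.     -0.     -1.    ]]
```

The triangulated heights match the given sizes: pin top 0.0916 m, handle 0.0957 m, bore 0.0279 m, and holes 59.5 mm apart. I'll hover over the tall pin with the fingers' closing line along the fixture's y.

Call:
jog_arm(
  targets=[
    [0,0,1.525,-376,-175,41,0.8],
    [0,0,1.525,-376,-175,41,0.8],
    [0,0,1.525,-376,-175,41,0.8],
    [0,0,1.525,-376,-175,41,0.8],
    [0,0,1.525,-376,-175,41,0.8],
    [0,0,1.525,-376,-175,41,0.8],
    [0,0,1.525,-376,-175,41,0.8],
    [0,0,1.525,-376,-175,41,0.8],
  ],
)

```text
time_s: 2.2
eef_pos: [0.5043, 0.2606, 0.1893]
ee_rot: [0.806, 0.592, -0.001, 0.0]
ft_force: [-0.6, 0.7, -0.0]
opening: 0.0684
grasp_force: 0.0
```

Call:
jog_arm(
  targets=[
    [0,0,0.04,0,0,0,0.8],
    [0,0,0.04,0,0,0,0.8],
    [0,0,0.04,0,0,0,0.8],
  ],
)

```text
time_s: 2.58
eef_pos: [0.5026, 0.2635, 0.1903]
ee_rot: [0.814, 0.581, 0.0, 0.0]
ft_force: [-0.4, -0.5, -0.2]
opening: 0.0683
grasp_force: 0.0
```

```bash
python3 - <<'E'
from h import *
np.set_printoptions(precision=4,suppress=True)
s=r.read_state();print(s['time_s'],s['eef_pos'],Ro.from_quat(s['ee_rot']).as_matrix(),s['opening'])
cv2.imwrite('pics/w1.png',r.snapshot('wrist'))
print([(d['centre'],d['score']) for d in r.find_in('wrist','tall_pin')])
E
```

```text
2.575 [0.5026 0.2635 0.1903] [[ 0.3258  0.9454  0.0001]
 [ 0.9454 -0.3258  0.    ]
 [ 0.0001  0.0001 -1.    ]] 0.06834138176531364
[([0.5086, 0.2636, 0.076], 0.57)]
```

View pics/w1.png

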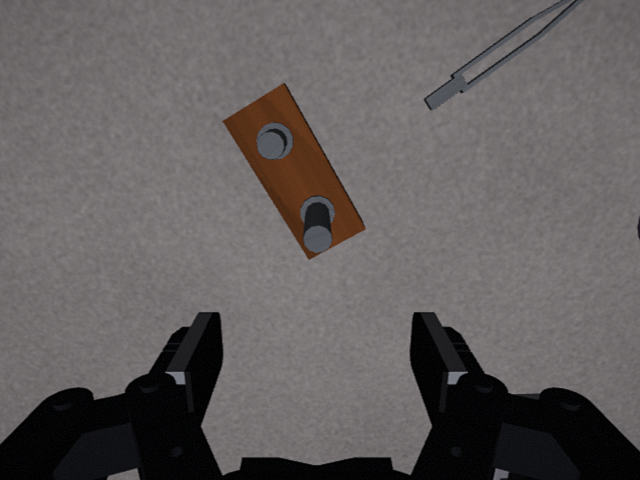

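The wrist view shows the tall pin's top at (318,239), so it is 1 mm off centre in tool y. I'll go down and grip.

Call:
jog_arm(
  targets=[
    [0,0,0,0,1,50,0.8],
    [0,0,0,0,1,100,0.7],
    [0,0,0,0,1,140,0.6],
    [0,0,0,0,1,140,0.6],
    [0,0,0,0,1,140,0],
    [0,0,0,0,1,140,0],
    [0,0,0,0,1,140,0],
    [0,0,0,0,1,140,0],
  ],
)

```text
time_s: 3.68
eef_pos: [0.5049, 0.2639, 0.0534]
ee_rot: [0.814, 0.58, 0.002, 0.0]
ft_force: [-0.8, -0.1, 7.6]
opening: 0.0166
grasp_force: 58.4
```

Call:
jog_arm(
  targets=[
    [0,0,0,0,0,0,0],
    [0,0,0,0,0,0,0],
  ],
)

```text
time_s: 3.92
eef_pos: [0.5049, 0.2639, 0.0534]
ee_rot: [0.814, 0.58, 0.002, 0.0]
ft_force: [-1.3, 0.6, 6.9]
opening: 0.0165
grasp_force: 58.4
```

Call:
jog_arm(
  targets=[
    [0,0,0,0,0,-50,0],
    [0,0,0,-30,20,-100,0],
    [0,0,0,-281,191,-120,0],
    [0,0,0,-281,191,-120,0],
    [0,0,0,-281,191,-120,0],
    [0,0,0,-281,191,-120,0],
    [0,0,0,-281,191,-120,0],
    [0,0,0,-281,191,-120,0],
  ],
)

```text
time_s: 4.92
eef_pos: [0.5927, -0.069, 0.1707]
ee_rot: [0.816, 0.578, -0.0, 0.001]
ft_force: [-0.4, 0.6, -2.8]
opening: 0.0168
grasp_force: 59.4
```

Call:
jog_arm(
  targets=[
    [0,0,0,0,0,0,0],
    [0,0,0,0,0,0,0],
    [0,0,0,0,0,0,0],
  ],
)

```text
time_s: 5.3
eef_pos: [0.5921, -0.0637, 0.1704]
ee_rot: [0.814, 0.581, 0.0, 0.0]
ft_force: [0.5, 0.8, -1.5]
opening: 0.0165
grasp_force: 59.4
```

```bash
python3 - <<'E'
from h import *
np.set_printoptions(precision=4,suppress=True)
s=r.read_state();print(s['time_s'],s['eef_pos'],Ro.from_quat(s['ee_rot']).as_matrix(),s['opening'])
im=r.snapshot('wrist');cv2.imwrite('pics/w2.png',im)
print([(d['centre'],d['score']) for d in r.find_in('wrist','bore')])
E
```

```text
5.3 [ 0.5921 -0.0637  0.1704] [[ 0.3252  0.9457  0.0001]
 [ 0.9457 -0.3252  0.    ]
 [ 0.0001  0.0001 -1.    ]] 0.01651987609033813
[([0.6068, -0.0347, 0.0271], 0.65)]
```

View pics/w2.png

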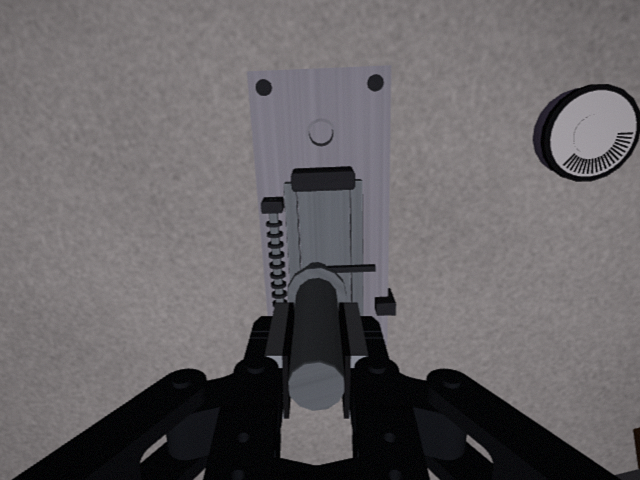

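The wrist view shows the bore at (320,131), the screws at (264,87) and (376,82), the pointer tip at (375,268), the clip top near (386,303), and the held pin's top at (316,388). I'll compute their positions and crop the bore and clip for a closer look.

```bash
python3 - <<'E'
from h import *
np.set_printoptions(precision=4,suppress=True)
im=cv2.imread('pics/w2.png')
a=cv2.resize(im[100:160,290:350],None,fx=6,fy=6,interpolation=cv2.INTER_CUBIC)
b=cv2.resize(im[255:325,350:420],(360,360),interpolation=cv2.INTER_CUBIC)
c=np.hstack([a,b]);c=cv2.convertScaleAbs(c,alpha=2);cv2.imwrite('pics/c2.png',c)
s=r.read_state();R=Ro.from_quat(s['ee_rot'])
for n,uv,z in [('bore',(320,131),.028),('s1',(264,87),.028),('s2',(376,82),.028),('ptr',(375,268),.042),('clip',(386,303),.040),('pintop',(316,388),.207)]:
    p=onz('wrist',uv,z); print(n,p,R.inv().apply(p-s['eef_pos'])*1000)
E
```

```text
bore [ 0.6151 -0.0076  0.028 ] [ 60.8059   3.2648 142.3811]
s1 [0.5904 0.0293 0.028 ] [ 87.6695 -32.0418 142.3772]
s2 [0.6579 0.0093 0.028 ] [ 90.6563  38.252  142.3853]
ptr [ 0.6215 -0.105   0.042 ] [-29.2287  41.0779 128.3851]
clip [ 0.6213 -0.1341  0.04  ] [-56.7769  50.3537 130.3861]
pintop [ 0.5928 -0.0643  0.207 ] [ -0.059    0.7344 -36.6194]
```

View pics/c2.png

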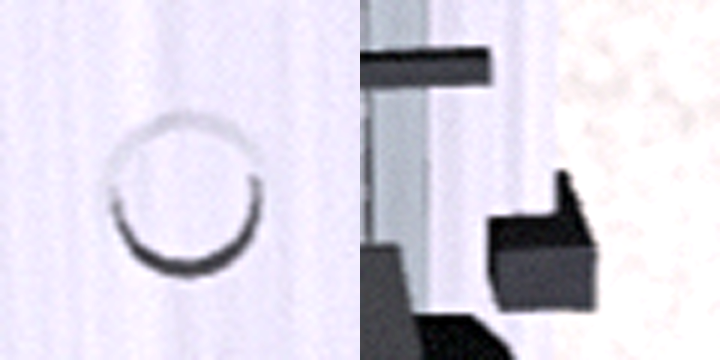

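The bore's ring centre is at about (320.6,132.2). The clip's top is centred at about (386,309) and the pointer's top edge at about (375,269), which gives about 32 mm of travel, inside the 28–52 mm range. I'll move over the bore and come down to just above the plate.

Call:
jog_arm(
  targets=[
    [0,0,0,60,3,0,0],
    [0,0,0,60,3,40,0],
    [0,0,0,60,3,75,0],
    [0,0,0,60,3,85,0],
    [0,0,0,60,3,85,0],
    [0,0,0,60,3,85,0],
  ],
)

```text
time_s: 6.15
eef_pos: [0.6157, -0.0094, 0.0876]
ee_rot: [0.815, 0.58, 0.001, 0.001]
ft_force: [-0.0, 0.7, -0.8]
opening: 0.0165
grasp_force: 59.4
```

```bash
python3 - <<'E'
from h import *
np.set_printoptions(precision=4,suppress=True)
s=r.read_state();print(s['time_s'],s['eef_pos'])
a=r.snapshot('scene')[200:310,150:300];b=r.snapshot('side')[150:260,310:460]
cv2.imwrite('pics/c3.png',cv2.convertScaleAbs(np.hstack([cv2.resize(i,(400,293),interpolation=cv2.INTER_CUBIC) for i in(a,b)]),alpha=1.6))
E
```

```text
6.15 [ 0.6157 -0.0094  0.0876]
```

View pics/c3.png

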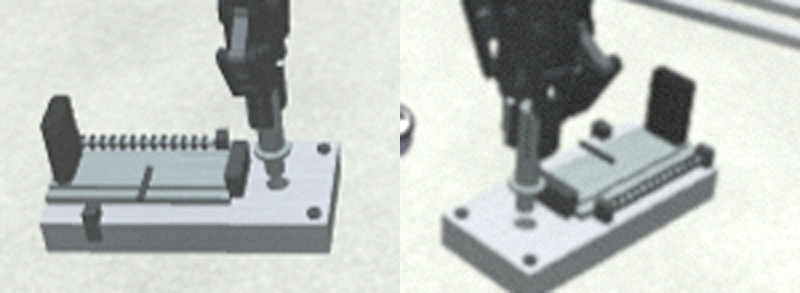

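The pin hangs right above the bore in both views, with about 10 mm between foot and mouth. I'll insert it.

Call:
jog_arm(
  targets=[
    [0,0,0,0,0,8,0],
    [0,0,0,0,0,13,0],
    [0,0,0,0,0,18,0],
    [0,0,0,0,0,23,0],
    [0,0,0,0,0,23,0],
  ],
)

```text
time_s: 6.88
eef_pos: [0.6143, -0.0092, 0.0614]
ee_rot: [0.815, 0.58, -0.001, -0.0]
ft_force: [-1.2, -0.2, -1.3]
opening: 0.0168
grasp_force: 59.5
```

Call:
jog_arm(
  targets=[
    [0,0,0,0,0,3,0],
    [0,0,0,0,0,5,0],
    [0,0,0,0,0,5,0],
  ],
)

```text
time_s: 7.25
eef_pos: [0.6148, -0.0091, 0.0576]
ee_rot: [0.815, 0.58, 0.0, 0.0]
ft_force: [0.1, -0.6, -0.7]
opening: 0.0164
grasp_force: 59.7
```

Call:
jog_arm(
  targets=[
    [0,0,0,0,0,0,0.45],
    [0,0,0,0,0,0,0.45],
    [0,0,0,0,0,0,0.45],
    [0,0,0,0,0,-15,0.45],
    [0,0,0,0,0,-60,0.45],
    [0,0,0,0,0,-110,0.45],
    [0,0,0,0,0,-110,0.45],
  ],
)

```text
time_s: 8.12
eef_pos: [0.6171, -0.0094, 0.1751]
ee_rot: [0.814, 0.58, 0.005, 0.004]
ft_force: [0.1, -0.6, -0.1]
opening: 0.0384
grasp_force: 0.0
```

```bash
python3 - <<'E'
from h import *
np.set_printoptions(precision=4,suppress=True)
s=r.read_state();R=Ro.from_quat(s['ee_rot']);print(s['time_s'],s['eef_pos'],R.as_matrix())
w=r.snapshot('wrist')
a=r.snapshot('scene')[200:310,150:300];b=r.snapshot('side')[150:260,310:460]
t=np.hstack([cv2.resize(i,(320,240),interpolation=cv2.INTER_CUBIC) for i in(a,b)])
cv2.imwrite('pics/c4.png',cv2.convertScaleAbs(np.vstack([t,w[:360]]),alpha=1.6))
print(tool(np.array([.5673,-.1448,.15])-s['eef_pos']))
E
```

```text
8.125 [ 0.6171 -0.0094  0.1751] [[ 0.3268  0.945   0.0117]
 [ 0.9451 -0.3269 -0.0008]
 [ 0.003   0.0113 -0.9999]]
[-144.2755   -2.793    25.1348]
```

View pics/c4.png

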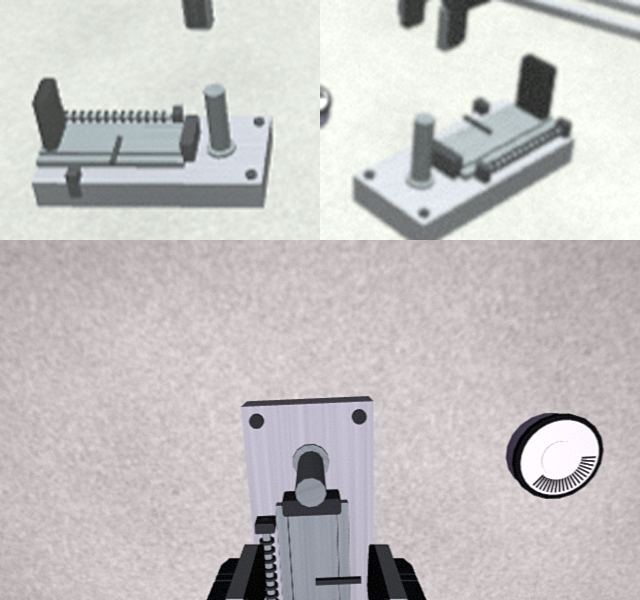

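The tall pin stands upright with its collar on the plate, and the fingers are clear of it. Next I hover over the handle, turned so that the fingers close along the slide's x.

Call:
jog_arm(
  targets=[
    [0,0,1.55,-144,-3,10,0.6],
    [0,0,1.55,-144,-3,10,0.6],
    [0,0,1.55,-144,-3,10,0.6],
    [0,0,1.55,-144,-3,10,0.6],
    [0,0,1.55,-144,-3,10,0.6],
    [0,0,1.55,-144,-3,10,0.6],
    [0,0,1.55,-144,-3,10,0.6],
    [0,0,1.55,-144,-3,10,0.6],
  ],
)

```text
time_s: 9.28
eef_pos: [0.5639, -0.1441, 0.1553]
ee_rot: [0.991, -0.134, -0.002, -0.0]
ft_force: [-0.0, 0.2, -0.2]
opening: 0.051
grasp_force: 0.0
```

Call:
jog_arm(
  targets=[
    [0,0,0.06,0,0,0,0.6],
    [0,0,0.06,0,0,0,0.6],
    [0,0,0.06,0,0,0,0.6],
  ],
)

```text
time_s: 9.65
eef_pos: [0.5644, -0.1442, 0.1563]
ee_rot: [0.987, -0.16, -0.001, -0.0]
ft_force: [-0.5, -0.6, 0.0]
opening: 0.0514
grasp_force: 0.0
```

```bash
python3 - <<'E'
from h import *
np.set_printoptions(precision=4,suppress=True)
s=r.read_state();R=Ro.from_quat(s['ee_rot']);print(s['time_s'],s['eef_pos'],R.as_matrix(),s['joint_positions'])
w=r.snapshot('wrist')
cv2.imwrite('pics/w5.png',cv2.convertScaleAbs(w,alpha=1.8))
E
```

```text
9.65 [ 0.5644 -0.1442  0.1563] [[ 0.9489 -0.3154 -0.0016]
 [-0.3154 -0.9489  0.0005]
 [-0.0016  0.     -1.    ]] [-0.3085  0.0434  1.4128  0.      1.687   1.5832]
```

View pics/w5.png

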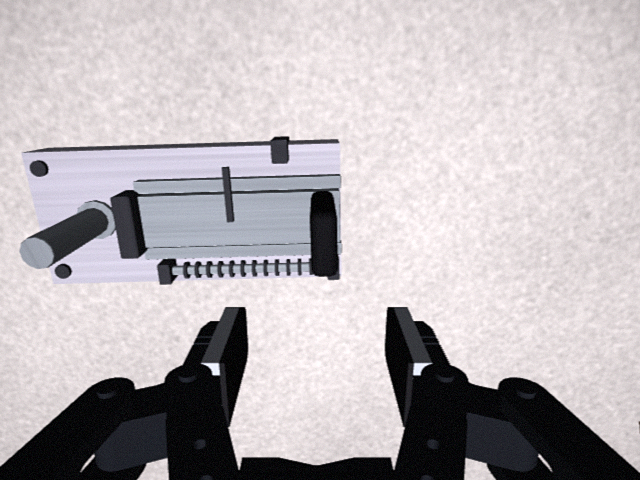

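The wrist view shows the handle's top at about (324,240), the clip top at about (281,151) and the pointer end at about (227,168). The plate edge slopes about 2° in the image, so the fixture's x heading is about 73.5°.

```bash
python3 - <<'E'
from h import *
np.set_printoptions(precision=4,suppress=True)
s=r.read_state();R=Ro.from_quat(s['ee_rot'])
w=r.snapshot('wrist')
a=cv2.resize(w[125:185,210:300],(800,533),interpolation=cv2.INTER_CUBIC)
h=cv2.convertScaleAbs(cv2.resize(w[180:290,290:360],(382,600),interpolation=cv2.INTER_CUBIC),alpha=3,beta=10)
a=cv2.convertScaleAbs(cv2.resize(w[130:190,215:295],(418,314),interpolation=cv2.INTER_CUBIC),alpha=2.5)
o=np.zeros((600,800,3),np.uint8);o[:314,:418]=a;o[:,418:]=h;cv2.imwrite('pics/c5.png',o)
fx=np.array([np.cos(np.radians(73.4)),np.sin(np.radians(73.4)),0])
P={}
for n,uv,z in [('h',(324,240),.094),('hlow',(324,275),.094),('hhi',(324,205),.094),('clip',(281,151),.040),('ptr',(227,168),.042),('e1',(45,150),.028),('e2',(340,140),.028),('pin',(39,252),.094)]:
    p=P[n]=onz('wrist',uv,z,s); print(n,p,R.inv().apply(p-s['eef_pos'])*1000, p@fx)
E
```

```text
h [ 0.5759 -0.1521  0.094 ] [13.391   3.9203 62.5551] 0.018724597751307616
hlow [ 0.5576 -0.1462  0.094 ] [-5.8275  4.0443 62.579 ] 0.01920496349139299
hhi [ 0.5932 -0.1578  0.094 ] [31.5837  3.8029 62.5324] 0.018269872801057827
clip [ 0.6199 -0.1404  0.04  ] [ 51.5033 -21.102  116.5075] 0.04253784254738245
ptr [ 0.6208 -0.1064  0.042 ] [ 41.643  -53.6609 114.5195] 0.07539062851734105
e1 [0.666  0.0009 0.028 ] [  50.6392 -169.7238  128.5074] 0.19111369535648862
e2 [ 0.6136 -0.1761  0.028 ] [ 56.8567  14.7391 128.5011] 0.006546542636228412
pin [ 0.6156 -0.0119  0.094 ] [   6.8368 -141.7372   62.5621] 0.16451615930616384
```

View pics/c5.png

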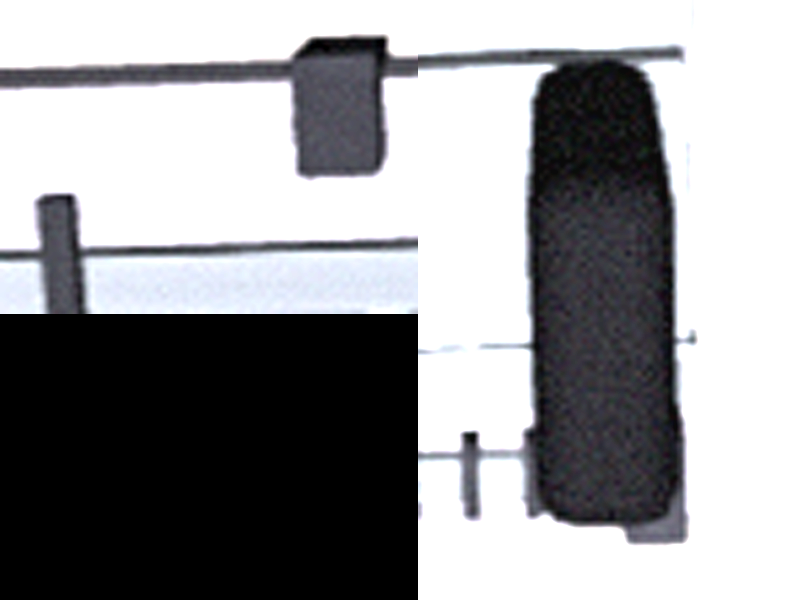

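The crop puts the handle top's centre at about (324.3,244), the clip at column 279.7 and the pointer at column 226. The travel needed is about 32.5 mm, which agrees with the earlier estimate. I'll go down and pinch the handle.

Call:
jog_arm(
  targets=[
    [0,0,-0.035,11,4,0,0.6],
    [0,0,-0.035,11,4,40,0.6],
    [0,0,-0.035,11,4,80,0.6],
    [0,0,-0.035,11,4,93,0.5],
    [0,0,-0.035,11,4,93,0.5],
    [0,0,-0.035,11,4,93,0],
    [0,0,-0.035,11,4,93,0],
    [0,0,-0.035,11,4,93,0],
  ],
)

```text
time_s: 10.75
eef_pos: [0.5751, -0.1519, 0.0668]
ee_rot: [0.99, -0.143, 0.002, 0.0]
ft_force: [-0.2, 0.8, 6.1]
opening: 0.0134
grasp_force: 59.8
```

Call:
jog_arm(
  targets=[
    [0,0,0,0,0,0,0],
    [0,0,0,0,0,0,0],
    [0,0,0,0,0,0,0],
  ],
)

```text
time_s: 11.12
eef_pos: [0.5751, -0.1519, 0.0668]
ee_rot: [0.99, -0.143, 0.002, 0.0]
ft_force: [-0.2, 1.0, 6.0]
opening: 0.0129
grasp_force: 59.8
```

Call:
jog_arm(
  targets=[
    [0,0,0,0,6,0,0],
    [0,0,0,0,12,0,0],
    [0,0,0,0,18,0,0],
    [0,0,0,0,24,0,0],
    [0,0,0,0,29,0,0],
    [0,0,0,0,32.5,0,0],
    [0,0,0,0,32.5,0,0],
    [0,0,0,0,32.5,0,0],
  ],
)

```text
time_s: 12.12
eef_pos: [0.5663, -0.1813, 0.0668]
ee_rot: [0.99, -0.143, 0.002, -0.001]
ft_force: [2.1, 6.7, 7.3]
opening: 0.0135
grasp_force: 59.9
```

```bash
python3 - <<'E'
from h import *
np.set_printoptions(precision=4,suppress=True)
s=r.read_state();R=Ro.from_quat(s['ee_rot']);print(s['time_s'],s['eef_pos'],R.as_matrix())
print('moved',(s['eef_pos']-np.array([.5751,-.1519,.0668]))@[np.cos(np.radians(73.4)),np.sin(np.radians(73.4)),0])
w=r.snapshot('wrist');cv2.imwrite('pics/w6raw.png',w)
a=r.snapshot('scene')[225:305,155:265]
w2=cv2.resize(w[:240,160:480],(800,600),interpolation=cv2.INTER_CUBIC)
w2[380:600,500:800]=cv2.resize(a,(300,220),interpolation=cv2.INTER_CUBIC)
cv2.imwrite('pics/w6.png',cv2.convertScaleAbs(w2,alpha=1.8))
E
```

```text
12.125 [ 0.5663 -0.1813  0.0668] [[ 0.9593 -0.2823  0.0044]
 [-0.2823 -0.9593  0.0018]
 [ 0.0037 -0.0029 -1.    ]]
moved -0.0306587620903407
```

View pics/w6.png

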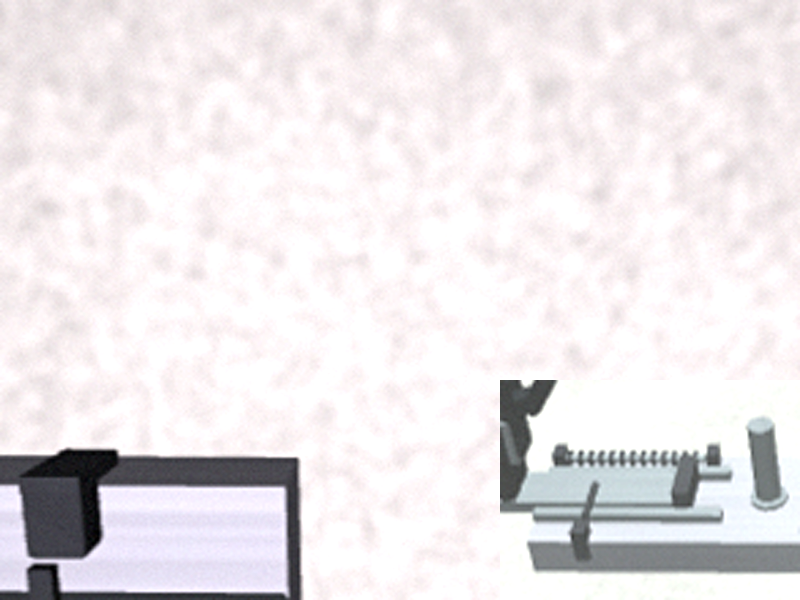

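The pointer (column about 41 in the enlarged view) lies within the clip's top (22–81, middle about 51). It is about 1.7 mm short of the middle, matching the measured 30.7 mm of travel. I'll nudge it out 2 mm and hold.

Call:
jog_arm(
  targets=[
    [0,0,0,0,1,0,0],
    [0,0,0,0,2,0,0],
    [0,0,0,0,2,0,0],
    [0,0,0,0,2,0,0],
    [0,0,0,0,2,0,0],
    [0,0,0,0,2,0,0],
  ],
)

```text
time_s: 12.98
eef_pos: [0.5658, -0.183, 0.0668]
ee_rot: [0.99, -0.143, 0.002, -0.001]
ft_force: [1.6, 7.7, 7.4]
opening: 0.0132
grasp_force: 59.9
```

```bash
python3 - <<'E'
from h import *
s=r.read_state();print(s['time_s'],s['eef_pos'],s['grasp_force'],s['opening'])
print('moved',(s['eef_pos']-np.array([.5751,-.1519,.0668]))@[np.cos(np.radians(73.4)),np.sin(np.radians(73.4)),0])
w=r.snapshot('wrist')[170:250,150:290]
cv2.imwrite('pics/w7.png',cv2.convertScaleAbs(cv2.resize(w,(700,400),interpolation=cv2.INTER_CUBIC),alpha=2))
E
```

```text
12.975 [ 0.56575983 -0.18302693  0.06676578] 59.88104224205017 0.013153634053434508
moved -0.032498018388759424
```

View pics/w7.png

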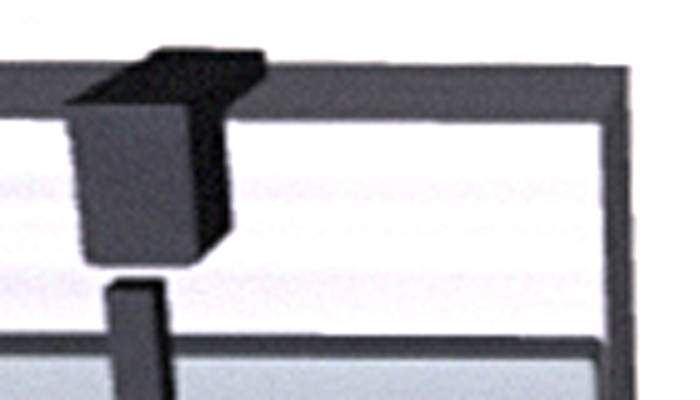

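The clip top spans columns 85–198 at its near edge (middle about 141). The pointer's top is at about 108–158 (middle about 133), which is under 1 mm from the middle. It is held steadily with a 60 N grip, so I'm handing in.

```bash
python3 -c "
from station import r
print(r.job_done())"
```

```text
the job is handed in; nothing more can be done
None
```

The tall pin is fully home in the bore and released, and I handed the job in at about 13 s with the jaw held open and the pointer within about 1 mm of the clip's middle (by the last wrist picture); the hand-in returned no verdict.

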